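# Slide the thread cone home into its rack

### The job

Push the tall cone of thread across the bench into the empty bay of the low wooden rack, until its foot rests against the rack's back bar, and leave it standing there. Push it low on its body, so that it slides upright: do not tip it, lift it or take it between the fingers, and leave the two short spools, the bottle and the jar where they are.

Things in the scene. Friction and masses are not known exactly. Their poses are not given: they have to be found in the camera images.
- thread_cone: Tall loose cone of grey-blue thread on a white core, 215 mm tall, 0.28 kg (+-30 %). Round white foot 66 mm in diameter, straight-sided from 0 to 22 mm height; above it thread tapering from 56 mm diameter (at 30 mm) to 32 mm (at 188 mm), then an 18 mm stub. It slides when pushed at the foot (1 to 4 N), tips when pushed high. Origin: centre of its underside, z up.
- rack: Low wooden rack fixed to the bench. Origin on the bench in its middle; x points into the bays, to the robot's left (world yaw pi/2 +-0.2 rad), y along the back bar. Bar 40 mm high, 316 long, inner face at x = +40. Four dividers 22 high, 16 thick, at y = -150, -50, 50, 150, from x = -40 to the bar: three bays 84 mm wide, 80 deep, open to -x, centred on y = -100, 0, 100, floor = bench.
- pad: Thin cork disc, 70 mm in diameter, flush with the bench (no step), in the empty bay; the other bays have the same under their spools. Origin: on the bench where the centre of the cone's foot should end, at x = +7 mm in the rack's frame, on the centre line of the empty bay (foot touching the back bar). Its own yaw means nothing.
- spool_a: Short loose spool with wooden flanges, 56 mm in diameter, 45 mm tall, standing in one of the other bays, to be left alone. Origin: centre of its underside.
- spool_b: Short spool like the other, standing in the third bay, to be left alone. Origin: centre of its underside.
- dye_bottle: Amber bottle with a black cap, 60 mm in diameter, 170 mm tall, to the left of the work, to be left alone. Origin: centre of its underside.
- wax_jar: Squat glass jar with a metal lid, 64 mm in diameter, 60 mm tall, to the right of the work, to be left alone. Origin: centre of its underside.

How it is judged:
At the end, for the whole second after the job is handed in: The thread cone stands upright (within 0.05 rad) and still on the bench in the empty bay, its foot within 8 mm of the back bar and its centre within 16 mm of the bay's cork centre; the spools are within 12 mm and the bottle and jar within 15 mm of where they were (x of thread_cone in the frame of rack above -0.001 m and horizontal distance between thread_cone and pad below 0.016 m and angle between thread_cone's own z axis and vertical below 0.05 rad and height (world z) of thread_cone below 0.004 m and linear speed of thread_cone below 0.02 m/s and distance of each of spool_a, spool_b from where it was at the start of the episode below 0.012 m and distance of each of dye_bottle, wax_jar from where it was at the start of the episode below 0.015 m); the robot touches nothing.
It fails at once if the cone is tipped by more than 0.3 rad (angle between thread_cone's own z axis and vertical above 0.3 rad).
It fails at once if the cone is lifted off the bench (12 mm) (height (world z) of thread_cone above 0.012 m).
It fails at once if the cone is taken between the fingers (the point between the finger pads comes within 20 mm of the cone's axis) (horizontal distance between the grasp point and thread_cone below 0.02 m and height (world z) of the grasp point below 0.235 m).
It fails at once if the cone is pushed high on its body (fingers touching it with the point between the pads more than 100 mm above the bench) (contact force between the fingers and thread_cone above 0.3 N and height (world z) of the grasp point above 0.1 m).
It fails at once if a spool, the bottle or the jar is knocked out of place (25 mm) (distance of any of spool_a, spool_b, dye_bottle, wax_jar from where it was at the start of the episode above 0.025 m).
It also fails if it takes over 56 s, if anything falls off the work surface, if the arm or the gripper's body presses on something with over 40 N, if the wrist force passes 120 N, or if a joint passes its speed limit or range.

### The arm

A 7-joint arm with a two-finger parallel gripper is mounted at the origin on the work surface. World frame = base frame: x ahead of the robot, y to its left, z up, the work surface at z = 0. Lengths are in m, angles in rad, forces in N, time in s.
With the tool pointing down it reaches from about 0.425 to 0.925 m from the base axis. Payload 6.8 kg.
Tool frame: the origin (TCP) lies where the fingers leave the gripper's body, on its centre line; the fingertips stand 73 mm ahead of it and the grasp point (between the pads) lies 54 mm ahead of it; z points along the fingers, y is the line along which they close (so a half turn about z gives the same grasp; the last joint's range is limited). The gripper opens to 85 mm and grips with 20 to 120 N. Pads are 22 mm wide; open, the fingers measure 114 mm over their backs; the gripper's body (76 mm by 85 mm) begins 54 mm behind the grasp point. The pads swing forward as they close: fully open they stand 13 mm farther back than shut.
Start: joints at [1.178, 0.477, 0.022, 1.555, -0.011, 1.109, -0.083], TCP at [0.19, -0.648, 0.304] pointing down, gripper open.
Joint ranges: [-2.96, 2.96], [-0.34, 2.1], [-1.41, 1.46], [0.24, 2.44], [-1.37, 4.51], [0.17, 1.92], [-2.96, 2.96]. Speed limits (rad/s): [2.39, 2.39, 3.14, 3.14, 3.14, 3.14, 3.14].

### API

Orientations are given as a rotation vector (axis times angle).
In Python, from bench import r, cams, hand_in gives the robot as it stands (r), with the cameras (cams) and the job as plain functions.
- The arm moves only by the shell command python3 drive.py 'ROWS' [OPENING] [FORCE]. ROWS is rows parted by semicolons, their numbers by spaces, 1 to 5 of them, each of 6 numbers: dx, dy, dz in m, then a rotation vector rx, ry, rz in rad; each row is the pose to reach, as a shift and turn from the pose commanded when the command began, along the tool's axes at that moment; what a row does not reach only later rows make up. A row lasts 1/10 s, in which the tool goes at most 0.05 m and 0.15 rad, less where a joint would pass 70% of its speed; a pose out of reach is approached as far as the arm can. OPENING is the finger opening in m, set as the command begins (- or left out keeps the last). The fingers move at their own pace and stop on an object; FORCE is the grip in N (left out, the last holds). Time passes only in rows, so rows that do not move let the fingers close. It prints the time, the measured TCP pose, the force, the opening and the grip force at its end.
- r.get_obs(): the state, without advancing time (a new reading comes with each control period).
- cams.grab_frame(name): name is "scene" or "top" or "wrist"; returns (picture, depth): 420x560x3 uint8, blue, green, red; 420x560 float32, m along the optical axis (not along the pixel's ray), 0 where there is no reading.
- cams.camera_info(name): a dict with "camera_matrix" (3x3 intrinsics, pixels), "k1" (the pictures are not rectified: a ray, as slopes to the right and down, at radius r is drawn at 1 + k1 r^2 times it, then the intrinsics apply), "R" (3x3) and "t" (3): a world point X has camera coordinates R X + t. Camera axes: x right, y down, z forward; pixel columns grow to the right and rows downward; lengths in m; the calibration is good to about 2 mm. A picture is of the moment at which its call begins: read the wrist's pose just before it. camera_info takes no time and is no camera call; for the wrist camera it gives the pose at the moment of the call.
- hand_in(): hands the job in; it is judged then, once.
The state is a dict: "clock": time; "joints": joint angles; "qvel": joint speeds; "tau": joint torques, N m; "tcp_pos": TCP position; "orientation": TCP orientation; "contact_force": force on the tool from outside, world axes, zero at the start; "moment": the same for the moment, N m; "grip_width": finger opening in m; "gripper_force": force on a finger pad.
Only numpy, scipy, OpenCV 4.12 (cv2) and the standard library are available. Lean on these libraries where they do the work, as an engineer would, in place of code of your own. Each camera call takes 0.05 s, during which the arm holds its last target. There are 200 camera calls.

## Working session

There is one attempt and no reset: what is moved stays moved. The work goes in short steps, Python scripts to look and compute and a shell command to move; the robot and the scene stay as the last step left them, time stands still between calls to the robot, and variables do not carry over. Pictures are saved under pics/ and viewed, at most 10 in all, crops included, and the job is handed in when it is done.

```bash
ls; mkdir -p pics
python3 - <<'E'
from bench import r, cams, hand_in
import cv2,numpy as np
for n in("top","scene"):
    im,d=cams.grab_frame(n); cv2.imwrite(f"pics/{n}0.png",im); np.save(f"pics/{n}0.npy",d)
    c=cams.camera_info(n); print(n,c)
o=r.get_obs(); print(o['clock'],o['tcp_pos'],o['orientation'],o['grip_width'])
E
```

```text
bench.py
drive.py
pics
top {'camera_matrix': array([[438.7061212 ,   0.        , 284.47872014],
       [  0.        , 438.7061212 , 208.13549667],
       [  0.        ,   0.        ,   1.        ]]), 'k1': 0.006299838422897807, 'R': array([[-0.0569901 , -0.99836501,  0.00440848],
       [-0.97403142,  0.05463083, -0.21972317],
       [ 0.21912308, -0.01681604, -0.9755523 ]]), 't': array([0.00450227, 0.58505854, 1.11130463])}
scene {'camera_matrix': array([[413.65965466,   0.        , 275.92057113],
       [  0.        , 413.65965466, 202.44636922],
       [  0.        ,   0.        ,   1.        ]]), 'k1': -0.05240779007914262, 'R': array([[-0.29069129,  0.95666627,  0.01697702],
       [ 0.76327998,  0.24255565, -0.59880751],
       [-0.57697682, -0.16110991, -0.80071303]]), 't': array([ 0.16590994, -0.42562284,  1.52252171])}
0.1 [ 0.18950836 -0.64741774  0.3030265 ] [-3.10820701e+00 -4.45611170e-01  6.26313521e-04] 0.08529813138982403
```

View pics/top0.png

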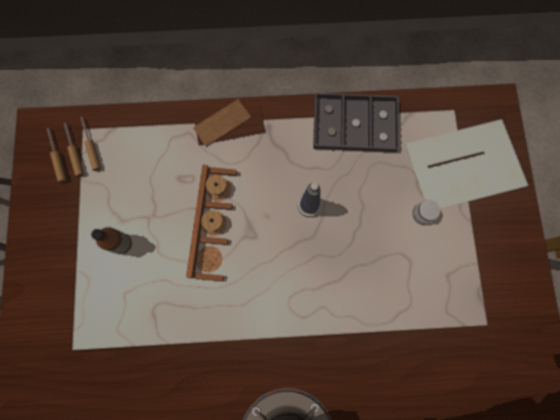

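View pics/scene0.png

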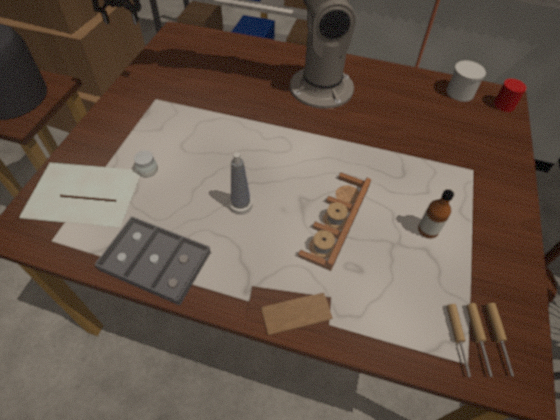

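The top view shows the cone's foot at about (309,208). The rack's bar runs from (205,168) to (191,275), and the empty bay with its bare cork is at (210,259), nearest the robot. The spools are at (216,185) and (212,221), the bottle at (110,240) and the jar at (428,211).

```bash
cat > h.py <<'E'
import numpy as np, cv2
from bench import r, cams, hand_in
def cam(n):
    c=cams.camera_info(n); return c['camera_matrix'],c['k1'],c['R'],c['t']
def rays(n,uv):
    K,k,R,t=cam(n); uv=np.asarray(uv,float).reshape(-1,1,2)
    s=cv2.undistortPoints(uv,K,np.array([k,0,0,0.])).reshape(-1,2)
    return np.c_[s,np.ones(len(s))],R,t
def plane(n,uv,z):
    s,R,t=rays(n,uv); C=-R.T@t; d=s@R; return C+d*((z-C[2])/d[:,2])[:,None]
def cloud(n,d):
    v,u=np.mgrid[:d.shape[0],:d.shape[1]]
    s,R,t=rays(n,np.c_[u.ravel(),v.ravel()])
    return ((s*d.reshape(-1,1)-t)@R).reshape(*d.shape,3)
def proj(n,X):
    K,k,R,t=cam(n); return cv2.projectPoints(np.asarray(X,float).reshape(-1,1,3),cv2.Rodrigues(R)[0],t,K,np.array([k,0,0,0.]))[0].reshape(-1,2)
E
python3 - <<'E'
from h import *
for n in("top","scene"):
    im=cv2.imread(f"pics/{n}0.png"); P=cloud(n,np.load(f"pics/{n}0.npy"))
    x,y,z=P[...,0],P[...,1],P[...,2]
    # bar: wood colour high saturation near rack
    hsv=cv2.cvtColor(im,cv2.COLOR_BGR2HSV)
    print(n,"table z",np.median(z[(abs(x-.55)<.05)&(abs(y+.15)<.02)]))
    reg=(x>.25)&(x<.75)&(y>.05)&(y<.32)
    sat=(reg&(hsv[...,1]>110)&(z<.06)&(z>-.02)).astype(np.uint8)
    m=(sat>0)&(z>.032)
    # brightest cork
    rect=None
    print("bar n",m.sum(), cv2.minAreaRect(P[m][:,:2].astype(np.float32)*1000) if m.sum() else 0)
    hi=(x>.3)&(x<.8)&(y>-.2)&(y<.03)&(z>.03)&(z<.25)
    for lo in(.03,.06,.1,.15): 
        q=P[hi&(z>lo)&(z<lo+.04)]; print("cone",lo,len(q),q.mean(0) if len(q) else 0)
for n,box in(("top",(180,155,330,290)),("scene",(220,140,380,275))):
    im=cv2.imread(f"pics/{n}0.png"); a,b,c,d=box
    cv2.imwrite(f"pics/{n}_c.png",cv2.resize(im[b:d,a:c],None,fx=5 if n=="top" else 4.4,fy=5 if n=="top" else 4.4,interpolation=cv2.INTER_CUBIC)[:600,:800])
E
```

```text
top table z 0.0007644647128533275
bar n 1259 ((568.8041381835938, 180.56265258789062), (74.86569213867188, 310.6465759277344), 81.06333923339844)
cone 0.03 145 [ 0.65108837 -0.1160729   0.04412762]
cone 0.06 90 [ 0.58378366 -0.09356973  0.08053621]
cone 0.1 95 [ 0.58665052 -0.09396513  0.12056515]
cone 0.15 141 [ 0.59260472 -0.09638018  0.17651539]
scene table z 0.0008836950820099512
bar n 590 ((571.7376708984375, 185.18081665039062), (70.58100128173828, 310.2696533203125), 81.00516510009766)
cone 0.03 262 [ 0.66154898 -0.1078741   0.04536988]
cone 0.06 190 [ 0.61737923 -0.09098897  0.08018991]
cone 0.1 182 [ 0.61511303 -0.0920305   0.11990878]
cone 0.15 197 [ 0.61110482 -0.0937336   0.17237181]
```

View pics/top_c.png

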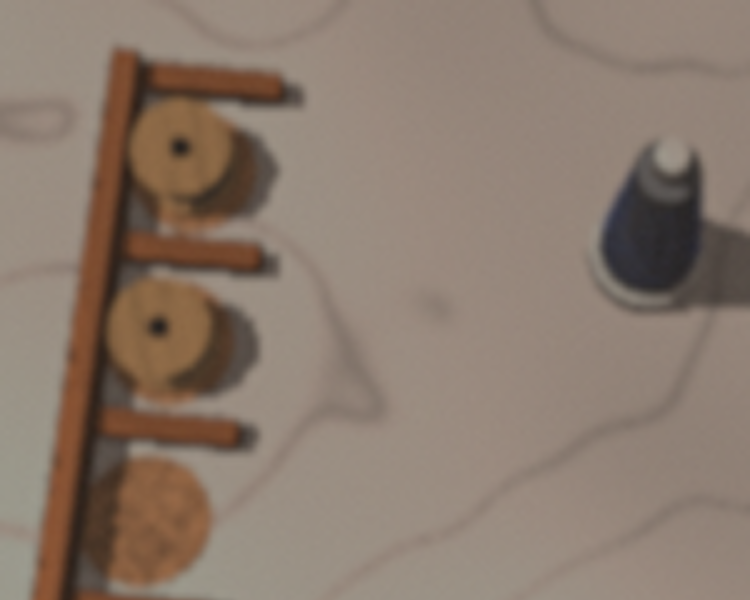

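View pics/scene_c.png

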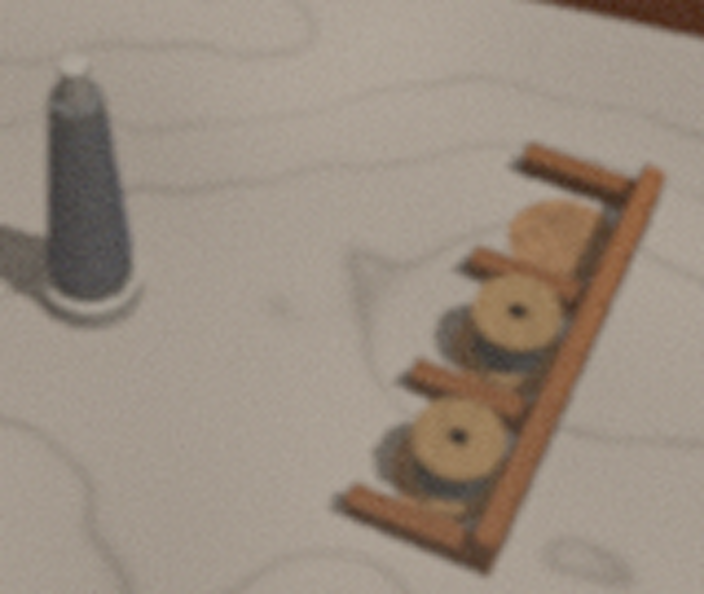

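The crops show three things:
- **Cork pad:** in the top view (u=180+x/5, v=155+y/5) it is centred near crop (149,520).
- **Bar:** its inner top edge runs from crop (139,55) to (72,590).
- **Cone:** the stub top is at crop (669,153) in the top view. In the scene crop it is at (75,66), with the foot spanning x=38–143 and its bottom at 323.

Run:
```python
from h import *
T=lambda *p:[(180+a/5-.4,155+b/5-.4) for a,b in p]
S=lambda *p:[(220+a/4.4-.4,140+b/4.4-.4) for a,b in p]
print("pad top",plane("top",T((148.5,520.5),(212,520),(85,520),(150,456),(147,585)),0)[:,:2])
print("pad scene lo/top edge",plane("scene",S((510,232),(556,200)),0)[:,:2])
e=plane("top",T((139,55),(72,590)),.04)[:,:2];print("bar in top",e); d=e[0]-e[1];print("yaw of +x",np.arctan2(d[1],d[0])+np.pi/2, np.degrees(np.arctan2(d[1],d[0])))
e=plane("scene",S((642,175),(476,535)),.04)[:,:2];print("bar in scene",e);d=e[1]-e[0];print(np.arctan2(d[1],d[0])+np.pi/2)
# divider ends z=.022 top centres
print("div ends top",plane("top",T((284,86),(262,256),(240,434)),.022)[:,:2])
print("stub",plane("top",T((669,153)),.215),plane("scene",S((75,64)),.215))
print("foot scene bottom",plane("scene",S((90,323)),0),"L/R",plane("scene",S((38,285),(143,285)),.011))
print("foot top bottom",plane("top",T((645,311)),0),"L",plane("top",T((587,255)),.011))
for n,b in(("top",(300,180,320,222)),("scene",(225,150,255,222))):
    pass
# spools, bottle, jar
print("spools",plane("top",T((180,147),(158,327)),.045)[:,:2])
print("jar,bottle",plane("top",[(429,208)],.06),plane("top",[(98,234)],.17))
o=r.get_obs(); 
from scipy.spatial.transform import Rotation as Ro
print(Ro.from_rotvec(o['orientation']).as_matrix())
```

```text
pad top [[0.46783933 0.18555869]
 [0.4661285  0.15060045]
 [0.47010228 0.220491  ]
 [0.50359681 0.18404007]
 [0.4325447  0.18705545]]
pad scene lo/top edge [[0.46927984 0.15412419]
 [0.43224129 0.17851534]]
bar in top [[0.72389029 0.17939693]
 [0.4286819  0.22026789]]
yaw of +x 1.433223018747467 -7.882369924770882
bar in scene [[0.4275846  0.22970933]
 [0.72516343 0.18310292]]
1.415439680978761
div ends top [[0.7070303  0.10068525]
 [0.60888416 0.11617061]
 [0.50970581 0.13123718]]
stub [[ 0.6022598  -0.09727105  0.215     ]] [[ 0.6006914  -0.09599228  0.215     ]]
foot scene bottom [[ 0.62557662 -0.08997342  0.        ]] L/R [[ 0.61450742 -0.12917731  0.011     ]
 [ 0.59389146 -0.06428671  0.011     ]]
foot top bottom [[ 0.57016157 -0.096208    0.        ]] L [[ 0.6018455  -0.06506177  0.011     ]]
spools [[0.66770404 0.15701542]
 [0.56710613 0.17119368]]
jar,bottle [[ 0.56407264 -0.41763821  0.06      ]] [[0.52239123 0.42316914 0.17      ]]
[[ 9.59720236e-01  2.80956724e-01 -6.22706860e-04]
 [ 2.80957364e-01 -9.59719027e-01  1.53244732e-03]
 [-1.67072244e-04 -1.64567478e-03 -9.99998632e-01]]
```

```bash
cat > plan.py <<'E'
import sys, numpy as np
from bench import r, cams, hand_in
from scipy.spatial.transform import Rotation as Ro
# target: x y z of the front lower fingertip edge (mid), yaw deg, tilt deg
x,y,z,yaw,th=map(float,sys.argv[1:6]); a,b=np.radians([yaw,th])
p=np.array([np.cos(a),np.sin(a),0]);Z=np.array([0,0,1.])
X=np.cos(b)*p+np.sin(b)*Z; W=-np.cos(b)*Z+np.sin(b)*p
R=np.c_[X,np.cross(W,X),W]; t=np.array([x,y,z])-R@[.011,0,.073]
o=r.get_obs(); R0=Ro.from_rotvec(o['orientation']).as_matrix()
print("TCP target",t.round(3),"clock",round(o['clock'],1),"q",np.round(o['joints'],2))
print("front now",(o['tcp_pos']+R0@[.011,0,.073]).round(4))
print("delta",(R0.T@(t-o['tcp_pos'])).round(4),Ro.from_matrix(R0.T@R).as_rotvec().round(3))
E
python3 plan.py .672 -.181 .24 130 30
```

```text
TCP target [ 0.702 -0.216  0.298] clock 0.1 q [ 1.18  0.48  0.02  1.56 -0.01  1.11 -0.08]
front now [ 0.2    -0.6442  0.23  ]
delta [ 0.6126 -0.2699  0.0056] [ 0.516  0.337 -1.932]
```

```bash
R='0.6126 -0.27 0.0056 0.516 0.337 -1.932'; python3 drive.py '0.613 -0.27 0.006 0.516 0.337 -1.932;0.613 -0.27 0.006 0.516 0.337 -1.932;0.613 -0.27 0.006 0.516 0.337 -1.932;0.613 -0.27 0.006 0.516 0.337 -1.932;0.613 -0.27 0.006 0.516 0.337 -1.932' 0.04 20; python3 plan.py .672 -.181 .24 130 30
```

```text
clock: 0.6
tcp_pos: [0.3818, -0.4854, 0.3015]
orientation: [-2.57, -1.417, -0.14]
contact_force: [0.8, -0.9, 0.9]
grip_width: 0.04
gripper_force: 0.0
TCP target [ 0.702 -0.216  0.298] clock 0.6 q [ 1.02  0.48 -0.23  1.58 -0.04  1.27  0.26]
front now [ 0.3866 -0.4601  0.2323]
delta [0.3927 0.1309 0.0587] [ 0.324  0.213 -1.212]
```

```bash
python3 drive.py '0.393 0.131 0.059 0.324 0.213 -1.212;0.393 0.131 0.059 0.324 0.213 -1.212;0.393 0.131 0.059 0.324 0.213 -1.212;0.393 0.131 0.059 0.324 0.213 -1.212;0.393 0.131 0.059 0.324 0.213 -1.212'; python3 plan.py .672 -.181 .24 130 30
```

```text
clock: 1.1
tcp_pos: [0.5739, -0.3259, 0.2985]
orientation: [-1.772, -2.104, -0.248]
contact_force: [1.1, 0.6, 0.5]
grip_width: 0.0403
gripper_force: 0.0
TCP target [ 0.702 -0.216  0.298] clock 1.1 q [ 0.79  0.66 -0.45  1.36 -0.01  1.49  0.55]
front now [ 0.5599 -0.2889  0.2362]
delta [0.0822 0.1456 0.0194] [ 0.133  0.087 -0.498]
```

```bash
python3 drive.py '0.082 0.146 0.019 0.133 0.087 -0.498;0.082 0.146 0.019 0.133 0.087 -0.498;0.082 0.146 0.019 0.133 0.087 -0.498;0.082 0.146 0.019 0.133 0.087 -0.498;0.082 0.146 0.019 0.133 0.087 -0.498'; python3 plan.py .672 -.181 .06 130 30
```

```text
clock: 1.6
tcp_pos: [0.7037, -0.2129, 0.2961]
orientation: [-1.116, -2.402, -0.302]
contact_force: [-0.8, -0.0, -0.5]
grip_width: 0.04
gripper_force: 0.0
TCP target [ 0.702 -0.216  0.118] clock 1.6 q [ 0.57  0.87 -0.56  1.04  0.06  1.71  0.79]
front now [ 0.674  -0.1776  0.2385]
delta [-0.0906 -0.0041  0.1537] [ 0.    -0.003  0.003]
```

```bash
python3 drive.py '-0.0225 -0.001 0.038 0 0 0;-0.045 -0.002 0.077 0 0 0;-0.0675 -0.003 0.115 0 0 0;-0.09 -0.004 0.154 0 0 0;-0.09 -0.004 0.154 0 -0.003 0.003'; python3 plan.py .666 -.174 .015 130 30
python3 - <<'E'
from h import *
im,d=cams.grab_frame("scene"); a=im[90:270,150:360]
cv2.imwrite("pics/s1.png",cv2.resize(a,None,fx=3.3,fy=3.3,interpolation=cv2.INTER_CUBIC))
f=np.array([.672,-.181,.06]); s=np.array([.766,.643,0])
print((proj("scene",[f,f-.02*s,f+.02*s])-[150,90])*3.3)
E
```

```text
clock: 2.1
tcp_pos: [0.6944, -0.2232, 0.1119]
orientation: [-1.133, -2.39, -0.291]
contact_force: [-0.6, 0.2, -0.1]
grip_width: 0.0398
gripper_force: 0.0
TCP target [ 0.696 -0.209  0.073] clock 2.1 q [ 0.58  1.02 -0.53  1.16  0.13  1.46  0.83]
front now [ 0.6645 -0.1879  0.0544]
delta [-0.011   0.0102  0.0389] [-0.005 -0.004 -0.014]
[[169.37955228 380.19564548]
 [162.29581063 362.19422649]
 [176.60986756 398.5556866 ]]
```

View pics/s1.png

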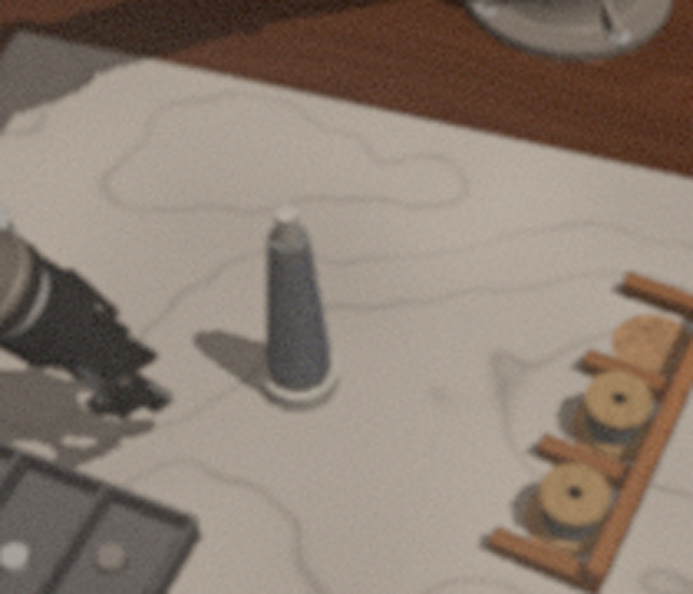

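The fingertips are at about crop (160,395), low and behind the cone's foot at (298,390), and the approach lane is clear. Next I lower them and close in.

```bash
python3 drive.py '-0.006 0.005 0.02 -0.005 -0.004 -0.014;-0.011 0.01 0.039 -0.005 -0.004 -0.014;-0.011 0.01 0.039 -0.005 -0.004 -0.014;-0.011 0.01 0.039 -0.005 -0.004 -0.014'; python3 plan.py .629 -.129 .015 130 30
```

```text
clock: 2.55
tcp_pos: [0.701, -0.2077, 0.0816]
orientation: [-1.12, -2.415, -0.306]
contact_force: [-0.0, -0.2, 0.2]
grip_width: 0.04
gripper_force: 0.0
TCP target [ 0.659 -0.164  0.073] clock 2.5 q [ 0.57  1.05 -0.53  1.18  0.14  1.4   0.84]
front now [ 0.6721 -0.1726  0.0235]
delta [ 0.0484 -0.0045  0.0375] [0.007 0.009 0.006]
```

```bash
python3 drive.py '0.016 -0.0015 0.012 0 0 0;0.032 -0.003 0.025 0 0 0;0.048 -0.0045 0.037 0.007 0.009 0.006;0.048 -0.0045 0.037 0.007 0.009 0.006;0.048 -0.0045 0.037 0.007 0.009 0.006'; python3 plan.py .617 -.1146 .015 130 30
```

```text
clock: 3.05
tcp_pos: [0.6597, -0.1656, 0.0732]
orientation: [-1.122, -2.405, -0.3]
contact_force: [0.6, -0.4, 0.7]
grip_width: 0.0404
gripper_force: 0.0
TCP target [ 0.647 -0.15   0.073] clock 3.0 q [ 0.58  1.   -0.55  1.35  0.13  1.29  0.8 ]
front now [ 0.6302 -0.1304  0.0154]
delta [0.0175 0.0001 0.0106] [0.001 0.002 0.   ]
```

```bash
python3 plan.py .468 .049 .015 130 30
```

```text
TCP target [0.498 0.014 0.073] clock 3.0 q [ 0.58  1.   -0.55  1.35  0.13  1.29  0.8 ]
front now [ 0.6302 -0.1304  0.0154]
delta [ 0.2092 -0.009   0.1208] [0.001 0.002 0.   ]
```

```bash
python3 drive.py '0.009 0 0.005 0 0 0;0.018 -0.001 0.0104 0 0 0;0.027 -0.001 0.0156 0 0 0;0.036 -0.0015 0.0208 0 0 0;0.045 -0.002 0.026 0 0 0'; python3 plan.py .468 .049 .015 130 30
python3 - <<'E'
from h import *
im,d=cams.grab_frame("top"); cv2.imwrite("pics/t2.png",im); P=cloud("top",d)
x,y,z=np.moveaxis(P,2,0); m=(z>.195)&(z<.23)&(np.abs(x-.58)<.06)&(np.abs(y+.08)<.06)&(im.min(2)>110)
print(m.sum(), P[m].mean(0) if m.any() else 0)
E
```

```text
clock: 3.55
tcp_pos: [0.6233, -0.1258, 0.0719]
orientation: [-1.121, -2.403, -0.3]
contact_force: [0.7, -0.1, 0.7]
grip_width: 0.0398
gripper_force: 1.1
TCP target [0.498 0.014 0.073] clock 3.5 q [ 0.58  0.94 -0.57  1.49  0.11  1.2   0.76]
front now [ 0.5937 -0.0905  0.0142]
delta [ 0.1629 -0.0067  0.0931] [ 0.  0. -0.]
38 [ 0.57872474 -0.07351305  0.21403968]
```

```bash
python3 drive.py '0.01 0 0.0057 0 0 0;0.02 -0.001 0.0114 0 0 0;0.03 -0.001 0.0171 0 0 0;0.04 -0.0015 0.0228 0 0 0;0.05 -0.002 0.0285 0 0 0'; python3 drive.py '0.01 0 0.0057 0 0 0;0.02 -0.001 0.0114 0 0 0;0.03 -0.001 0.0171 0 0 0;0.04 -0.0015 0.0228 0 0 0;0.05 -0.002 0.0285 0 0 0'; python3 plan.py .468 .049 .015 130 30
```

```text
clock: 4.1
tcp_pos: [0.5844, -0.0826, 0.0721]
orientation: [-1.12, -2.402, -0.3]
contact_force: [1.4, 0.4, 0.3]
grip_width: 0.0401
gripper_force: 0.7
clock: 4.6
tcp_pos: [0.5461, -0.04, 0.0725]
orientation: [-1.12, -2.403, -0.3]
contact_force: [1.6, -0.4, -0.7]
grip_width: 0.0399
gripper_force: 0.7
TCP target [0.498 0.014 0.073] clock 4.6 q [ 0.55  0.85 -0.62  1.75  0.08  1.02  0.67]
front now [ 0.5165 -0.0047  0.0148]
delta [ 0.0627 -0.0026  0.036 ] [-0. -0.  0.]
```

```bash
python3 drive.py '0.01 0 0.0057 0 0 0;0.02 -0.001 0.0114 0 0 0;0.03 -0.001 0.0172 0 0 0;0.04 -0.002 0.023 0 0 0;0.048 -0.002 0.0276 0 0 0'; python3 drive.py '0.006 0 0.0035 0 0 0;0.01 0 0.0058 0 0 0;0.01 0 0.0058 0 0 0'; python3 plan.py .51 .0 .015 130 30
python3 - <<'E'
from h import *
for n in("top","scene"):
    im,d=cams.grab_frame(n); P=cloud(n,d)
    x,y,z=np.moveaxis(P,2,0); m=(z>.195)&(z<.23)&(np.abs(x-.45)<.06)&(np.abs(y-.06)<.06)&(im.min(2)>110)
    print(n,m.sum(), P[m].mean(0) if m.any() else 0); cv2.imwrite(f"pics/{n}3.png",im)
    a=proj(n,[.45,.1,.05])[0].astype(int)
    c=im[max(a[1]-75,0):a[1]+75,max(a[0]-100,0):a[0]+100]; print(a)
    cv2.imwrite(f"pics/{n}3c.png",cv2.resize(c,None,fx=3,fy=3,interpolation=cv2.INTER_CUBIC))
E
python3 -c "
import cv2,numpy as np
cv2.imwrite('pics/c3.png',cv2.resize(np.hstack([cv2.imread('pics/top3c.png'),cv2.imread('pics/scene3c.png')]),(800,300)))"
```

```text
clock: 5.1
tcp_pos: [0.5087, 0.0012, 0.0726]
orientation: [-1.12, -2.402, -0.3]
contact_force: [1.0, -1.3, -1.3]
grip_width: 0.04
gripper_force: 0.7
clock: 5.4
tcp_pos: [0.5017, 0.0099, 0.0726]
orientation: [-1.119, -2.402, -0.3]
contact_force: [0.3, -0.4, 0.2]
grip_width: 0.04
gripper_force: 0.0
TCP target [ 0.54  -0.035  0.073] clock 5.4 q [ 0.53  0.8  -0.65  1.88  0.05  0.92  0.62]
front now [0.4721 0.0451 0.015 ]
delta [-0.0509 -0.0001 -0.0296] [-0.001 -0.001  0.001]
top 43 [0.45667482 0.06259182 0.2145581 ]
[238 261]
scene 27 [0.4583333  0.06451489 0.21509244]
[320 172]
```

View pics/c3.png

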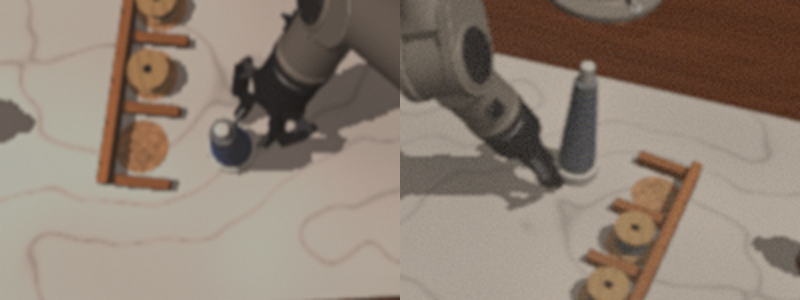

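The cone stands upright at about (0.457, 0.064), just outside the empty bay and about 8 mm to the far side of the bay's centre line. Next I back off and turn the tool to the bay's direction.

```bash
python3 drive.py '-0.02 0 -0.0115 0 0 0;-0.045 0 -0.026 0 0 0;-0.056 0 -0.0325 0 0 0;-0.056 0 -0.0325 0 0 0'; python3 plan.py .449 .003 .02 81.4 30
```

```text
clock: 5.9
tcp_pos: [0.545, -0.042, 0.0724]
orientation: [-1.125, -2.402, -0.301]
contact_force: [-0.3, 0.3, 0.4]
grip_width: 0.0404
gripper_force: 0.0
TCP target [ 0.442 -0.043  0.078] clock 5.9 q [ 0.56  0.85 -0.62  1.75  0.08  1.02  0.67]
front now [ 0.5155 -0.0067  0.0147]
delta [ 0.0594 -0.0793  0.0281] [-0.422  0.001  0.732]
```

```bash
python3 drive.py '0.01 -0.013 0.0047 -0.07 0 0.122;0.02 -0.026 0.0094 -0.14 0 0.244;0.03 -0.04 0.014 -0.21 0 0.366;0.04 -0.053 0.0187 -0.28 0 0.488;0.05 -0.066 0.0234 -0.35 0 0.61'; python3 plan.py .449 .003 .02 81.4 30
```

```text
clock: 6.4
tcp_pos: [0.4562, -0.0395, 0.0776]
orientation: [-1.937, -1.916, -0.516]
contact_force: [-0.5, 0.3, 0.4]
grip_width: 0.0399
gripper_force: 0.0
TCP target [ 0.442 -0.043  0.078] clock 6.4 q [ 0.74  0.69 -0.64  2.13 -0.23  0.55  0.39]
front now [0.4564 0.0065 0.0198]
delta [-0.0026 -0.014  -0.0016] [-0.073  0.     0.12 ]
```

```bash
python3 drive.py '-0.003 -0.014 -0.002 -0.073 0 0.12;-0.003 -0.014 -0.002 -0.073 0 0.12;-0.003 -0.014 -0.002 -0.073 0 0.12'; python3 plan.py .449 .025 .015 81.4 30
python3 - <<'E'
from h import *
im,d=cams.grab_frame("scene"); P=cloud("scene",d)
x,y,z=np.moveaxis(P,2,0); m=(z>.195)&(z<.23)&(np.abs(x-.45)<.06)&(np.abs(y-.06)<.06)&(im.min(2)>110)
print(m.sum(), P[m].mean(0))
E
```

```text
clock: 6.7
tcp_pos: [0.4434, -0.0434, 0.078]
orientation: [-2.075, -1.799, -0.557]
contact_force: [-0.3, -0.2, 0.1]
grip_width: 0.0402
gripper_force: 0.0
TCP target [ 0.442 -0.021  0.073] clock 6.7 q [ 0.79  0.67 -0.66  2.19 -0.3   0.46  0.36]
front now [0.45   0.0021 0.0202]
delta [ 0.0169 -0.0045  0.0158] [-0.003  0.     0.007]
25 [0.45782089 0.06433795 0.21460471]
```

```bash
python3 drive.py '0.006 -0.001 0.0055 0 0 0.003;0.012 -0.001 0.011 -0.002 0 0.006;0.018 -0.001 0.016 -0.003 0 0.007;0.0245 -0.001 0.0198 -0.003 0 0.007;0.0245 -0.001 0.0198 -0.003 0 0.007'; python3 plan.py .4535 .089 .015 81.4 30
```

```text
clock: 7.25
tcp_pos: [0.4474, -0.0115, 0.0729]
orientation: [-2.082, -1.791, -0.559]
contact_force: [0.1, -0.6, -0.3]
grip_width: 0.0401
gripper_force: 0.0
TCP target [0.447 0.043 0.073] clock 7.2 q [ 0.73  0.67 -0.67  2.21 -0.32  0.41  0.31]
front now [0.4544 0.034  0.0152]
delta [ 0.0469 -0.0091  0.0273] [ 0. -0. -0.]
```

```bash
python3 drive.py '0.0094 -0.0018 0.0055 0 0 0;0.0188 -0.0036 0.011 0 0 0;0.0282 -0.0054 0.0164 0 0 0;0.037 -0.0072 0.0218 0 0 0;0.043 -0.009 0.025 0 0 0'; python3 drive.py '0.004 0 0.0023 0 0 0;0.004 0 0.0023 0 0 0'; python3 plan.py .4645 .1625 .015 81.4 30
python3 - <<'E'
from h import *
for n in("top","scene"):
    im,d=cams.grab_frame(n); P=cloud(n,d)
    x,y,z=np.moveaxis(P,2,0); m=(z>.195)&(z<.23)&(np.abs(x-.46)<.06)&(np.abs(y-.11)<.06)&(im.min(2)>110)
    c=P[m].mean(0)[:2] if m.any() else np.zeros(2)
    ex=np.array([np.cos(1.42),np.sin(1.42)]); q=c-[.468,.187]
    print(n,m.sum(),c,"along",q@ex,"rack-y",q@[-ex[1],ex[0]])
E
```

```text
clock: 7.75
tcp_pos: [0.4459, 0.0386, 0.0727]
orientation: [-2.084, -1.79, -0.558]
contact_force: [0.3, -0.8, 0.1]
grip_width: 0.0401
gripper_force: 0.6
clock: 7.95
tcp_pos: [0.4466, 0.0428, 0.0727]
orientation: [-2.084, -1.79, -0.558]
contact_force: [0.6, -0.1, 1.2]
grip_width: 0.0405
gripper_force: 0.0
TCP target [0.458 0.117 0.073] clock 8.0 q [ 0.62  0.67 -0.69  2.24 -0.36  0.33  0.25]
front now [0.4536 0.0883 0.015 ]
delta [ 0.065  -0.0003  0.0375] [ 0.001  0.    -0.001]
top 41 [0.45612825 0.11086718] along -0.0770522844639444 rack-y 0.0002999362166826638
scene 26 [0.45774193 0.11266722] along -0.07503025357309351 rack-y -0.0010250206722158504
```

```bash
python3 drive.py '0.0087 0 0.005 0 0 0;0.0174 0 0.01 0 0 0;0.026 0 0.015 0 0 0;0.0347 0 0.02 0 0 0;0.0433 0 0.025 0 0 0'; python3 drive.py '0.005 0 0.003 0 0 0;0.009 0 0.0052 0 0 0;0.013 0 0.0075 0 0 0;0.013 0 0.0075 0 0 0';  python3 plan.py .4645 .1625 .015 81.4 30
python3 - <<'E'
from h import *
out=[]
for n in("top","scene"):
    im,d=cams.grab_frame(n); P=cloud(n,d)
    x,y,z=np.moveaxis(P,2,0); m=(z>.195)&(z<.23)&(np.abs(x-.46)<.06)&(np.abs(y-.17)<.06)&(im.min(2)>110)
    c=P[m].mean(0)[:2] if m.any() else np.zeros(2)
    ex=np.array([np.cos(1.42),np.sin(1.42)]); q=c-[.468,.187]
    print(n,m.sum(),c,"along",q@ex,"rack-y",q@[-ex[1],ex[0]])
    a=proj(n,[.46,.17,.05])[0].astype(int); out.append(cv2.resize(im[a[1]-60:a[1]+60,a[0]-65:a[0]+65],(400,369),interpolation=cv2.INTER_CUBIC))
cv2.imwrite("pics/c4.png",np.hstack(out))
E
```

```text
clock: 8.55
tcp_pos: [0.4544, 0.0925, 0.0726]
orientation: [-2.085, -1.789, -0.558]
contact_force: [-0.3, -0.8, -0.0]
grip_width: 0.0402
gripper_force: 0.7
clock: 8.95
tcp_pos: [0.4568, 0.1067, 0.0727]
orientation: [-2.085, -1.789, -0.559]
contact_force: [-0.3, -0.0, -1.1]
grip_width: 0.04
gripper_force: 0.1
TCP target [0.458 0.117 0.073] clock 8.9 q [ 0.48  0.67 -0.69  2.23 -0.4   0.26  0.16]
front now [0.4638 0.1522 0.0149]
delta [ 0.0089 -0.0007  0.0051] [ 0.002  0.    -0.002]
top 42 [0.46661118 0.1745686 ] along -0.012498962848219657 rack-y -0.0004944496857428682
scene 32 [0.46836392 0.17712829] along -0.009705016905416553 rack-y -0.0018427779147052398
```

View pics/c4.png

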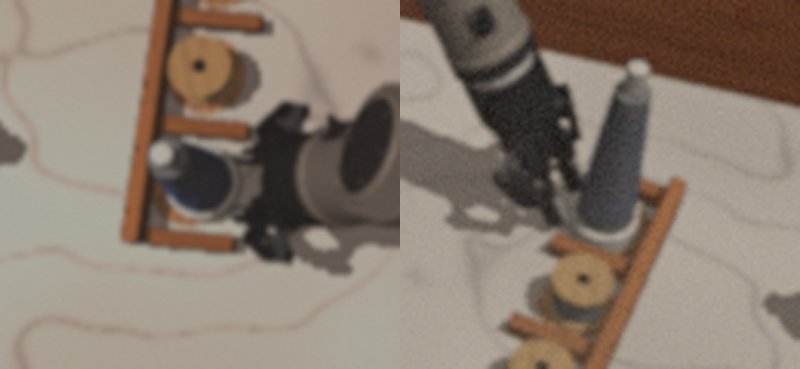

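The cone is upright in the bay with about 11 mm to go to the bar, and the fingers are clear of the dividers. I push gently until contact.

```bash
for i in 1; do python3 drive.py '0.002 0 0.0012 0 0 0;0.004 0 0.0023 0 0 0;0.006 0 0.0035 0 0 0;0.0078 0 0.0045 0 0 0;0.0078 0 0.0045 0 0 0'; done; python3 drive.py '0.0009 0 0.0005 0 0 0;0.0018 0 0.001 0 0 0'
```

```text
clock: 9.55
tcp_pos: [0.4581, 0.1154, 0.0726]
orientation: [-2.085, -1.789, -0.559]
contact_force: [0.2, -1.0, -0.3]
grip_width: 0.0396
gripper_force: 0.3
clock: 9.75
tcp_pos: [0.4584, 0.117, 0.0725]
orientation: [-2.086, -1.788, -0.558]
contact_force: [0.5, -1.1, 0.4]
grip_width: 0.0397
gripper_force: 0.7
```

```bash
python3 plan.py .4645 .1625 .015 81.4 30
cat > look.py <<'E'
from h import *
for n in("top","scene"):
    im,d=cams.grab_frame(n); P=cloud(n,d)
    x,y,z=np.moveaxis(P,2,0); m=(z>.195)&(z<.23)&(np.abs(x-.46)<.06)&(np.abs(y-.17)<.06)&(im.min(2)>110)
    c=P[m].mean(0)[:2]; ex=np.array([np.cos(1.42),np.sin(1.42)]); q=c-[.468,.187]
    print(n,m.sum(),c,"along",q@ex,"rack-y",q@[-ex[1],ex[0]])
    cv2.imwrite(f"pics/{n}_last.png",im)
print(r.get_obs()['contact_force'])
E
python3 look.py
```

```text
TCP target [0.458 0.117 0.073] clock 9.8 q [ 0.45  0.67 -0.69  2.23 -0.41  0.24  0.14]
front now [0.4654 0.1624 0.0148]
delta [-0.     -0.0008 -0.0002] [ 0.002  0.001 -0.003]
top 40 [0.46876219 0.18443001] along -0.0024263241352772843 rack-y -0.001139613300737547
scene 35 [0.46993596 0.18649681] along -0.00020664781513162595 rack-y -0.0019895776236112444
[-0.03448771 -0.82262375  0.38102247]
```

Contact force is still at the sliding level of about 1 N, so I keep nudging forward until it rises.

```bash
python3 drive.py '0.0009 0 0.0005 0 0 0;0.0017 0 0.001 0 0 0;0.0017 0 0.001 0 0 0'; python3 drive.py '0.0009 0 0.0005 0 0 0;0.0017 0 0.001 0 0 0;0.0017 0 0.001 0 0 0'; python3 look.py
```

```text
clock: 10.15
tcp_pos: [0.4587, 0.1192, 0.0726]
orientation: [-2.085, -1.789, -0.559]
contact_force: [-0.5, -0.3, 0.1]
grip_width: 0.0404
gripper_force: 0.5
clock: 10.45
tcp_pos: [0.459, 0.12, 0.0723]
orientation: [-2.088, -1.788, -0.558]
contact_force: [-0.6, -5.6, 2.0]
grip_width: 0.0398
gripper_force: 2.8
top 41 [0.46892745 0.18691354] along 5.3846041864552934e-05 rack-y -0.0009299137940215024
scene 30 [0.47061472 0.18826102] along 0.0016395036098754289 rack-y -0.0023956087536309775
[-1.20831575 -6.26331866  2.1134844 ]
```

The force jumped to 6 N, so the foot is against the bar at the pad centre. Time to retreat straight back.

```bash
python3 drive.py '-0.009 0 -0.005 0 0 0;-0.026 0 -0.015 0 0 0;-0.043 0 -0.025 0 0 0;-0.06 0 -0.035 0 0 0;-0.06 0 -0.035 0 0 0'; python3 drive.py '-0.009 0 -0.02 0 0 0;-0.018 0 -0.04 0 0 0;-0.018 0 -0.04 0 0 0;-0.018 0 -0.04 0 0 0'; python3 look.py
python3 - <<'E'
import cv2,numpy as np
a=cv2.imread("pics/top_last.png");b=cv2.imread("pics/scene_last.png")
cv2.imwrite("pics/c5.png",np.hstack([cv2.resize(i,(400,400),interpolation=cv2.INTER_CUBIC) for i in(a[160:300,160:300],b[90:230,270:410])]))
E
```

```text
clock: 11.05
tcp_pos: [0.4484, 0.0496, 0.0725]
orientation: [-2.09, -1.785, -0.558]
contact_force: [-0.1, 0.7, -0.4]
grip_width: 0.0398
gripper_force: 0.0
clock: 11.45
tcp_pos: [0.4432, 0.0176, 0.0988]
orientation: [-2.086, -1.789, -0.56]
contact_force: [-0.2, 0.5, -0.6]
grip_width: 0.0399
gripper_force: 0.0
top 40 [0.46892471 0.18674825] along -0.00010997408448777747 rack-y -0.0009520326397506443
scene 31 [0.4700836 0.1887269] along 0.0020203100735269727 rack-y -0.0018005264627468593
[-0.02258156 -0.32397006 -0.57367264]
```

View pics/c5.png

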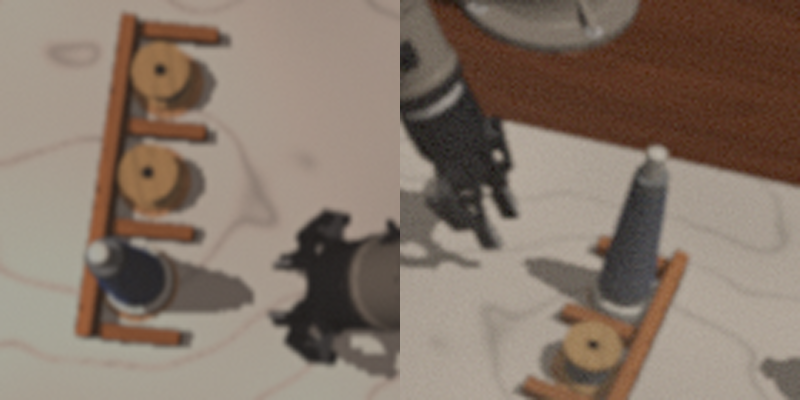

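The cone stands upright in the bay with its foot at the back bar (left crop about (135,285)). The spools are undisturbed and the gripper is clear of everything.

```bash
python3 -c "
from bench import r, cams, hand_in
print(hand_in())"
```

```text
the job is handed in; nothing more can be done
None
```

I pushed the cone low into the empty bay until its foot met the back bar, left it standing upright about 2 mm from the cork centre by the cameras, kept the robot clear of everything, and handed the job in at about 11.6 s; no verdict was returned.

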